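# Press a tube setting into a brooch blank to the depth set on the press

## Task

Lay the round silver brooch blank, with its brass tube setting upward, in the round nest of the bench press's slide and push the slide fully home under the plunger. Then press the plunger's black cap down until its collar is firmly on the knurled stop ring, so that the setting goes in to the depth the ring is set for, and let the plunger rise again; leave the blank in its nest under the press. The ring's fine thread is delicate: push down on the cap with no more than 14 N. Leave the bottle, the tin and the wax disc where they stand.

Things in the scene. Friction and masses are not known exactly. Their poses are not given: they have to be found in the camera images.
- press: grey cast C-shaped bench press fixed on the bench, bed 185 x 92 mm. Origin on the bench below the plunger's axis; x points from the front, where the slide comes out, to the column (44 to 80 mm behind the axis), z up. The head's boss (radius 20 mm) lies 90 to 134 mm above the bench, an arm 40 mm wide joins it to the column; above it are only stop ring and cap (radius 22 mm)
- plunger: sprung plunger moving straight down. Origin: centre of its flat foot (17 mm across), 55 mm above the bench when up. The spring takes 2.4 N at first, 0.2 N more per mm. After 5.5 to 6.5 mm the foot meets the setting and the push grows by 3 N: not yet the stop. After 7.5 to 14 mm the collar under the cap lands on the stop ring and the push (7 to 8.5 N just before) rises steeply
- cap_top (a point): centre of the top of the plunger's round black cap: 43 mm across, flat top 30 mm across, 182 mm above the bench when up; springs back up when let go. Below it is the knurled steel stop ring, 38 mm across, set to a height that differs by 6.5 mm from day to day, fixed in use. Firmly on the ring is 12.5 N or more straight down on the cap (4 N on the ring); over 14 N is too much
- slide (a joint): how far the slide is pushed in, in m: 0 fully out, 0.090 fully home at its end stop (nest under the plunger). Starts at 0 to 0.015. Moves along the press's +x with 1.5 N of friction, stays where left. An aluminium plate 46 mm wide, top 32.5 mm above the bench; the steel guides beside it (73 mm over both) are lower, 24 mm above the bench
- nest_floor (a point): centre of the floor of the round nest sunk in the slide's top: nest 33 mm across with a small chamfer, 3 mm deep, floor 29.5 mm above the bench. Moves with the slide; slide home, it is below the plunger's axis
- tab_front (a point): centre of the front face of the slide's upright finger tab, pushed here toward the press's +x: tab 40 mm wide, 10 mm thick, rising from the slide's top (32.5 mm) to 61.5 mm above the bench; this point is 54.5 mm above the bench and 92 mm in front of the nest's centre
- blank: round silver brooch blank, thick ring-shaped disc 30 mm across and 11 mm thick, loose, lying flat on the bench to the right. Origin: centre of its underside, z up. 60 g or so. Grip it across its 30 mm rim
- setting_rim (a point): centre of the upper rim of the brass tube setting started in the blank's bore: 14 mm across, standing 8 to 9 mm above the blank's top face (19 to 20 mm above its underside). It slides down in the bore under about 3 N and stays where it is pushed
- flux_bottle: brown glass bottle with black cap, 48 mm across, 94 mm tall, standing to the left of the press; a bystander. Origin: centre of its underside
- bead_tin: round open tin 64 mm across, 18 mm high, with bits in it, on the right; a bystander. Origin: centre of its underside
- wax_disc: pale wax disc 32 mm across, 10 mm high, plain without a hole, on the right; a bystander. Origin: centre of its underside

How it is judged:
By the outcome, as a careful person would: the job done as asked, in the order asked, and still so for the second after the job is handed in, with the robot touching nothing.
It also fails if it takes over 69 s, if anything falls off the work surface, if the arm or the gripper's body presses on something with over 40 N, if the wrist force passes 120 N, or if a joint passes its speed limit or range.

## Robot

A 6-joint arm with a two-finger parallel gripper is mounted at the origin on a cart in front of the work surface, level with it; the furniture and walls round the work are solid. World frame = base frame: x ahead of the robot, y to its left, z up, the work surface at z = 0. Lengths are in mm, angles in rad, forces in N, time in s.
With the tool pointing down it reaches from about 350 to 775 mm from the base axis. Payload 7.3 kg.
Tool frame: the origin (TCP) lies at the very end of the fingers, on their centre line; the grasp point (between the pads) lies 19 mm behind it; z points along the fingers, y is the line along which they close (so a half turn about z gives the same grasp; the last joint's range is limited). The gripper opens to 92 mm and grips with 3 to 60 N. Pads are 19 mm wide; open, the fingers measure 130 mm over their backs; the gripper's body (75 mm by 190 mm) begins 47 mm behind the grasp point.
Start: joints at [1.017, 0.342, 1.524, -0, 1.275, -0.146], TCP at [208.198, 481.974, 226.741] pointing down, gripper open.
Joint ranges: [-2.53, 2.53], [-0.77, 2.02], [0.04, 2.7], [-1, 4.14], [0.28, 2.66], [-3.11, 3.11]. Speed limits (rad/s): [2.57, 2.57, 3.14, 3.14, 3.14, 3.14].

## Interface

Orientations are given as [roll, pitch, yaw] about the fixed x, y, z axes, in that order (R = Rz(yaw) Ry(pitch) Rx(roll)).
In Python, from plant import get_obs, vision, workorder gives the robot as it stands.
- The arm moves only by the shell command python3 -m pendant 'ROWS' [OPENING]. ROWS is a JSON object of lists of equal length, an entry for each row: "dp": the shift along the tool's x, y, z in m, a list of three; "rotation": the turn, a rotation vector about the tool's x, y, z in rad, a list of three. A call has 1 to 8 rows; each row is the pose to reach, as a shift and turn from the pose commanded when the call began, along the tool's axes at that moment; what a row does not reach only later rows make up. A row lasts 1/8 s, in which the tool goes at most 62.5 mm and 10.7 degrees, less where a joint would pass 70% of its speed; a pose out of reach is approached as far as the arm can. A call with a gripper value outside its range is refused whole. OPENING is the finger opening in m, from 0 to 0.0918, set as the call begins (- or left out, the last holds). The fingers move at their own pace and stop on an object; the grip force is fixed at half the most. Time passes only in rows, so rows that repeat a pose let the fingers close. It gives the time, the measured TCP pose, the force, the opening and the grip force at its end, in the units of the state.
- get_obs(): the state, without advancing time (a new reading comes with each control period).
- vision.capture(name): name is "scene" or "top" or "wrist"; returns a dict with "pixels" (400x640x3 uint8, red, green, blue), "vfov" (degrees; the focal length in pixels is half the picture's height over the tangent of half this angle, whatever the lens; pixels are square), "cx", "cy" (the principal point, pixels), "pose" (4x4, takes a point from camera to world coordinates); the wrist camera has in their place "T_tool_cam" (4x4, takes a point from camera to tool coordinates, whose origin is the TCP and whose axes are the flange's). Camera axes: x right, y up, looking along -z (the intrinsics and any distortion apply to the point x, -y, -z); pixel columns grow to the right and rows downward; lengths in mm; the calibration is good to about 2 mm. A picture is of the moment at which its call begins: read the wrist's pose just before it. There is no depth.
- workorder.close_job(): hands the job in; it is judged then, once.
The state is a dict: "time": time; "joint_positions": joint angles; "dq": joint speeds; "tau": joint torques, N m; "tool_pos": TCP position; "tcp_rot": TCP orientation; "contact_force": force on the tool from outside, world axes, zero at the start; "moment": the same for the moment, N m; "grip_width": finger opening in mm; "finger_force": force on a finger pad.
Only numpy, scipy, OpenCV 4.12 (cv2) and the standard library are available. Lean on these libraries where they do the work, as an engineer would, in place of code of your own. Each camera call takes 0.05 s, during which the arm holds its last target. There are 200 camera calls.

## Working session

There is one attempt and no reset: what is moved stays moved. The work goes in short steps, Python scripts to look and compute and a shell command to move; the robot and the scene stay as the last step left them, time stands still between calls to the robot, and variables do not carry over. Pictures are saved under pics/ and viewed, at most 10 in all, crops included, and the job is handed in when it is done.

```bash
ls; mkdir -p pics; python3 - <<'E'
from plant import get_obs, vision
import cv2,numpy as np
print(get_obs())
for n in("scene","top"):
    c=vision.capture(n); cv2.imwrite(f"pics/{n}0.png",c["pixels"][...,::-1]); print({k:v for k,v in c.items() if k!="pixels"})
    np.save(f"{n}0.npy",c,allow_pickle=True)
E
```

```text
pics
{'time': 0.0, 'joint_positions': array([ 1.01697005e+00,  3.42725887e-01,  1.52502201e+00,  3.56570994e-05,
        1.27539015e+00, -1.46025639e-01]), 'dq': array([ 0.00092372,  0.00033966,  0.00132161,  0.00216011, -0.00166118,
        0.00159553]), 'tau': array([-6.71018061e-04, -4.31241095e+01, -2.44222122e+01,  7.16894190e-02,
        5.60329249e-02, -1.20564837e-04]), 'tool_pos': array([207.97664326, 481.60665183, 226.04157887]), 'tcp_rot': array([-3.14006868e+00, -2.58598258e-04,  2.73378141e+00]), 'contact_force': array([ 0.58017979, -0.12521878, -0.92377417]), 'moment': array([0.03868681, 0.05467874, 0.00142518]), 'finger_force': 0.0, 'grip_width': 91.68021668222106}
{'vfov': 57.59384880336427, 'cx': 323.0956225540358, 'cy': 206.52175740646908, 'pose': array([[ 8.05423317e-01,  3.41849941e-01, -4.84181680e-01,
         5.34981206e+01],
       [-5.92280781e-01,  4.94932465e-01, -6.35802903e-01,
        -6.13840461e+02],
       [ 2.22880477e-02,  7.98861986e-01,  6.01101297e-01,
         7.21852671e+02],
       [ 0.00000000e+00,  0.00000000e+00,  0.00000000e+00,
         1.00000000e+00]])}
{'vfov': 54.0132592611776, 'cx': 321.5146527941056, 'cy': 201.60832689587306, 'pose': array([[ 1.39588036e-03,  9.81894782e-01, -1.89421985e-01,
         3.36597454e+02],
       [-9.99773884e-01,  5.38959492e-03,  2.05702121e-02,
         8.91021097e+00],
       [ 2.12186916e-02,  1.89350440e-01,  9.81680283e-01,
         1.10766713e+03],
       [ 0.00000000e+00,  0.00000000e+00,  0.00000000e+00,
         1.00000000e+00]])}
```

View pics/scene0.png

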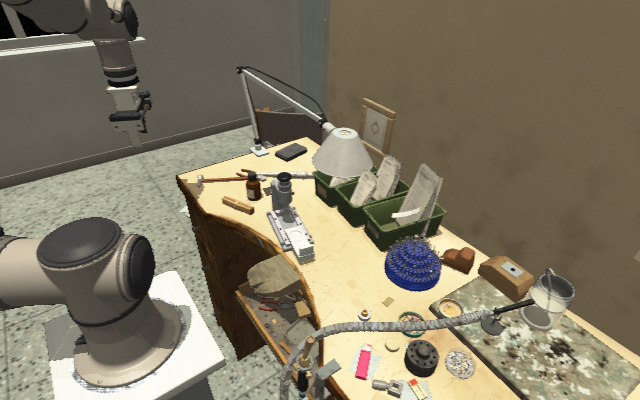

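View pics/top0.png

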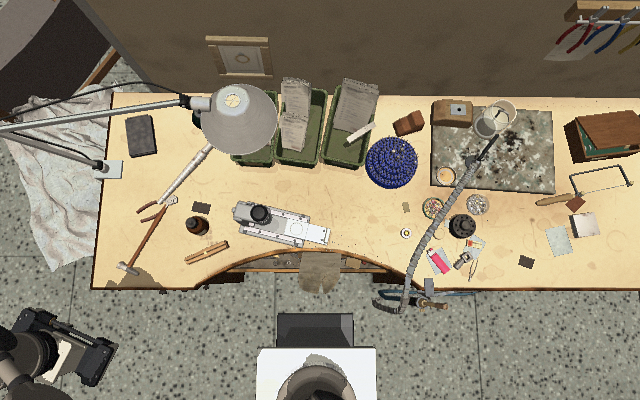

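The top view shows the press head at about (260,213), with the slide and tab pointing right to about (325,237). The blank is probably at (405,233) and the bottle at (197,226). The scene view shows the blank near (364,315).

```bash
cat > h.py <<'E'
import numpy as np,cv2
from plant import get_obs,vision
from scipy.spatial.transform import Rotation as R
def tool():
    o=get_obs(); T=np.eye(4); T[:3,:3]=R.from_euler('xyz',o['tcp_rot']).as_matrix(); T[:3,3]=o['tool_pos']; return T
def cap(n,save=None):
    T=tool(); c=vision.capture(n)
    if 'pose' not in c: c['pose']=T@c['T_tool_cam']
    if save: cv2.imwrite(f'pics/{save}.png',c['pixels'][...,::-1]); np.save(save+'.npy',c,allow_pickle=True)
    return c
def load(s): return np.load(s+'.npy',allow_pickle=True).item()
def ray(c,u,v):
    f=200/np.tan(np.radians(c['vfov'])/2)
    d=c['pose'][:3,:3]@np.array([(u-c['cx'])/f,-(v-c['cy'])/f,-1]); return c['pose'][:3,3],d/np.linalg.norm(d)
def onz(c,u,v,z):
    o,d=ray(c,u,v); return o+d*(z-o[2])/d[2]
def proj(c,p):
    f=200/np.tan(np.radians(c['vfov'])/2); q=c['pose'][:3,:3].T@(np.array(p)-c['pose'][:3,3])
    return np.array([c['cx']-f*q[0]/q[2],c['cy']+f*q[1]/q[2]])
def togo(p,yaw=None):
    """shift in tool axes (m) from measured pose to world p (mm)"""
    T=tool(); return np.round(T[:3,:3].T@(np.array(p)-T[:3,3])/1000,4)
E
python3 - <<'E'
from h import *
t=load('top0');s=load('scene0')
print('cap',onz(t,260,213,182),'cap scene',onz(s,285,178,182))
print('blank',onz(t,405,233,11),onz(s,364,315,11))
print('tab',onz(t,325,237,61))
im=t['pixels'][175:285,180:500,::-1]
a=cv2.resize(im,None,fx=2.5,fy=2.5,interpolation=cv2.INTER_CUBIC)
b=cv2.resize(s['pixels'][150:400,230:500,::-1],None,fx=1,fy=1)
s1=cv2.resize(s['pixels'][150:270,180:330,::-1],None,fx=2.6,fy=2.6,interpolation=cv2.INTER_CUBIC)
s2=cv2.resize(s['pixels'][280:400,330:480,::-1],None,fx=2.6,fy=2.6,interpolation=cv2.INTER_CUBIC)
b=np.hstack([s1,s2]); w=min(a.shape[1],b.shape[1])
cv2.imwrite('pics/crop.png',np.vstack([a[:,:w],b[:,:w]])); print(a.shape,b.shape)
E
```

```text
cap [486.77717569 136.00711312 182.        ] cap scene [479.39020733 121.46669295 182.        ]
blank [ 459.45849314 -249.37017042   11.        ] [ 455.15780387 -255.63610628   11.        ]
tab [442.33306168 -22.46791376  61.        ]
(275, 800, 3) (312, 780, 3)
```

View pics/crop.png

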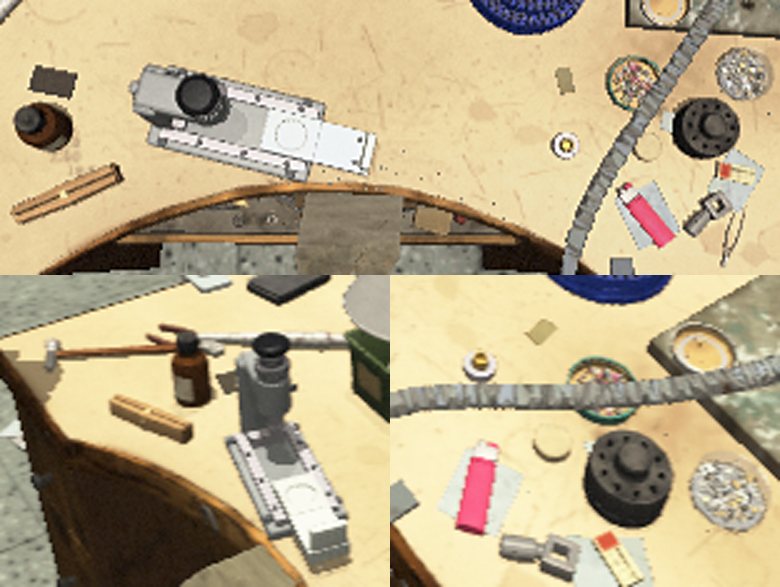

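The crops show the blank with its brass tube at top px (406,233), scene px (364,314). The nest is at top px (297,228), the cap at (260,213) and the bottle to the left. The wax disc and tin sit by the gooseneck lamp. I'll check the neck's height and the press axis, then work out the first move.

```bash
python3 - <<'E'
from h import *
t=load('top0');s=load('scene0')
for u,v in [(404,288),(414,262),(424,243),(440,215),(460,185)]:
    print((u,v),[(z,proj(s,onz(t,u,v,z)).round().tolist(),onz(t,u,v,z)[:2].round().tolist()) for z in (50,100,150,200,250,300,350)])
c=cap('wrist'); print(c['T_tool_cam'].round(3),c['vfov'])
# press axis: slide edges in top crop
f=lambda x,y,z:onz(t,180+x/2.5,175+y/2.5,z)
print('tab',f(374,152,61.5),f(362,172,61.5),'nest',f(293,133,29.5),'cap',f(198,96,182))
T=tool();print(togo([445,30,330]))
E
```

```text
(404, 288) [(50, [306.0, 329.0], [309.0, -232.0]), (100, [304.0, 311.0], [310.0, -220.0]), (150, [301.0, 291.0], [312.0, -209.0]), (200, [298.0, 270.0], [313.0, -198.0]), (250, [294.0, 247.0], [314.0, -186.0]), (300, [291.0, 223.0], [316.0, -175.0]), (350, [287.0, 197.0], [317.0, -164.0])]
(414, 262) [(50, [340.0, 323.0], [377.0, -261.0]), (100, [337.0, 305.0], [375.0, -249.0]), (150, [333.0, 285.0], [373.0, -236.0]), (200, [330.0, 265.0], [371.0, -223.0]), (250, [326.0, 243.0], [370.0, -210.0]), (300, [321.0, 219.0], [368.0, -197.0]), (350, [317.0, 194.0], [366.0, -185.0])]
(424, 243) [(50, [367.0, 321.0], [428.0, -291.0]), (100, [363.0, 303.0], [424.0, -277.0]), (150, [359.0, 284.0], [419.0, -262.0]), (200, [355.0, 263.0], [415.0, -248.0]), (250, [350.0, 241.0], [411.0, -234.0]), (300, [346.0, 218.0], [407.0, -220.0]), (350, [340.0, 193.0], [402.0, -206.0])]
(440, 215) [(50, [408.0, 319.0], [505.0, -339.0]), (100, [403.0, 301.0], [497.0, -322.0]), (150, [399.0, 282.0], [489.0, -306.0]), (200, [393.0, 262.0], [481.0, -289.0]), (250, [388.0, 240.0], [473.0, -273.0]), (300, [382.0, 217.0], [465.0, -257.0]), (350, [376.0, 192.0], [457.0, -240.0])]
(460, 185) [(50, [455.0, 319.0], [590.0, -400.0]), (100, [450.0, 301.0], [578.0, -380.0]), (150, [444.0, 282.0], [566.0, -361.0]), (200, [438.0, 262.0], [554.0, -342.0]), (250, [432.0, 240.0], [542.0, -322.0]), (300, [425.0, 217.0], [530.0, -303.0]), (350, [417.0, 193.0], [518.0, -284.0])]
[[ 2.00000e-03  9.63000e-01  2.68000e-01  7.22270e+01]
 [ 1.00000e+00 -2.00000e-03 -1.00000e-03  2.54000e-01]
 [ 0.00000e+00  2.68000e-01 -9.63000e-01 -1.59267e+02]
 [ 0.00000e+00  0.00000e+00  0.00000e+00  1.00000e+00]] 69.10048961427009
tab [445.53578507 -34.75027089  61.5       ] [424.1669932  -21.91530289  61.5       ] nest [469.54840002  53.31434415  29.5       ] cap [485.80355408 137.87602185 182.        ]
[-0.3967 -0.3208 -0.1035]
```

```bash
python3 -m pendant '{"dp":[[-0.047,-0.038,-0.013],[-0.094,-0.076,-0.026],[-0.141,-0.114,-0.039],[-0.188,-0.152,-0.052],[-0.235,-0.19,-0.065],[-0.282,-0.228,-0.078],[-0.329,-0.266,-0.091],[-0.376,-0.304,-0.1]],"rotation":[[0,0,0.18],[0,0,0.36],[0,0,0.54],[0,0,0.72],[0,0,0.9],[0,0,1.08],[0,0,1.26],[0,0,1.44]]}'
python3 -m pendant '{"dp":[[0,0,0],[0,0,0]],"rotation":[[0,0,0],[0,0,0]]}'
python3 -c "
from h import *
cap('wrist','w1');print(tool().round(3),get_obs()['joint_positions'].round(3))"
```

```text
time: 1.15
tool_pos: [433.4, 51.9, 327.3]
tcp_rot: [3.141, -0.001, 1.288]
contact_force: [0.2, 0.9, -0.4]
grip_width: 91.9
finger_force: 0.0
time: 1.4
tool_pos: [432.3, 54.0, 326.3]
tcp_rot: [-3.14, -0.0, 1.294]
contact_force: [-0.3, 0.5, 0.5]
grip_width: 91.9
finger_force: 0.0
[[ 2.72000e-01  9.62000e-01 -1.00000e-03  4.32151e+02]
 [ 9.62000e-01 -2.72000e-01  1.00000e-03  5.46320e+01]
 [ 0.00000e+00 -1.00000e-03 -1.00000e+00  3.26342e+02]
 [ 0.00000e+00  0.00000e+00  0.00000e+00  1.00000e+00]] [-5.100e-02  1.100e-01  1.554e+00  1.000e-03  1.479e+00  2.240e-01]
```

View pics/w1.png

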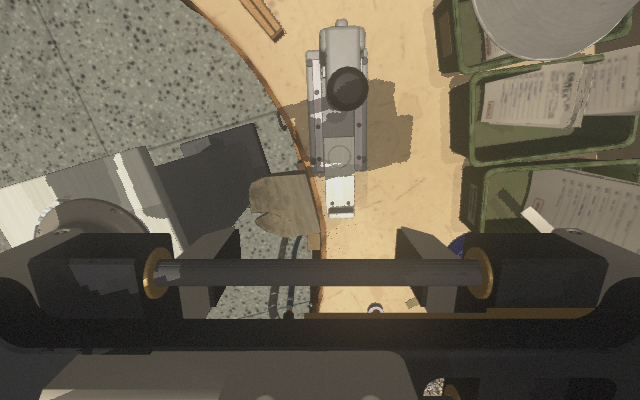

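The wrist view shows the cap at about (348,88), the nest at (340,155), the tab's top near (341,212) and the column above. I'll enlarge that area to read points accurately.

```bash
python3 -c "
from h import *
c=load('w1'); cv2.imwrite('pics/w1c.png',cv2.resize(c['pixels'][15:225,280:420,::-1],None,fx=2.8,fy=2.8,interpolation=cv2.INTER_CUBIC))"
```

```text
(no output)
```

View pics/w1c.png

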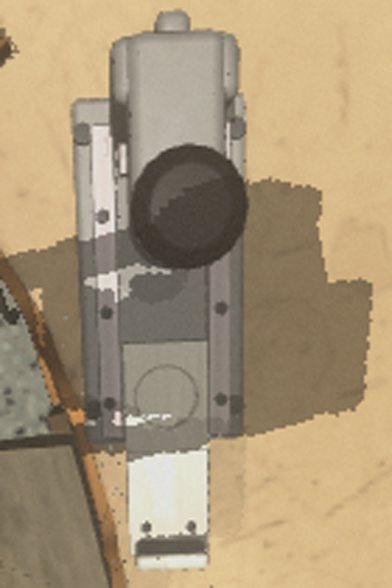

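The crop gives the nest at (166,397), the cap at (190,206), the tab's top spanning x 136–206 with its front edge at y≈569, and the slide's left edge from (123,342) to (130,530).

```bash
python3 - <<'E'
from h import *
c=load('w1');t=load('top0');s=load('scene0')
f=lambda x,y,z:onz(c,280+x/2.8,15+y/2.8,z).round(1)
n=f(166,397,31.5);cp=f(190,206,178);tb=f(171,569,61.5);e1=f(123,342,32.5);e2=f(130,530,32.5);r1=f(207,342,32.5);r2=f(208,530,32.5)
print('nest',n,'cap',cp,'tab',tb,'e',e1,e2,r1,r2)
a=lambda p,q:np.degrees(np.arctan2(q[1]-p[1],q[0]-p[0]))
print('ang',a(e2,e1),a(r2,r1),a(n,cp),a(tb,n),a(tb,cp),'d',np.hypot(*(cp-n)[:2]),np.hypot(*(n-tb)[:2]))
print('cap top cam',onz(t,260,213,178),onz(s,285.,178,178),'nest top',onz(t,180+294/2.5,175+133/2.5,31.5))
# blank tube top / ring
for k,(x0,x1,y0,y1) in (('top0',(395,416,223,243)),('scene0',(350,380,298,330))):
    p=load(k); im=cv2.cvtColor(p['pixels'],cv2.COLOR_RGB2HSV)[y0:y1,x0:x1]
    m=((im[...,1]>140)&(im[...,2]>40)).astype(np.uint8); v,u=np.nonzero(m); print(k,len(u),u.mean()+x0+.5,v.mean()+y0+.5)
    u,v=u.mean()+x0+.5,v.mean()+y0+.5; print(onz(p,u,v,17),onz(p,u,v,19.5))
c=load('w1');print('proj blank',proj(c,[457,-252,11]))
E
```

```text
nest [467.6  56.6  31.5] cap [488.  141.6 178. ] tab [445.4 -31.6  61.5] e [452.5  92.2  32.5] [428.  -12.5  32.5] [496.7  79.7  32.5] [471.7 -24.7  32.5]
ang 76.82965433636349 76.53332979327617 76.50426671920421 75.87208336308028 76.1819063925815 d 87.41372889884059 90.95097580565039
cap top cam [487.42613347 136.55632524 178.        ] [482.54582448 126.91489904 178.        ] nest top [469.3061961   52.13158195  31.5       ]
top0 6 407.1666666666667 233.0
[ 458.8092055  -254.05545985   17.        ] [ 458.52907477 -253.4526965    19.5       ]
scene0 24 364.6666666666667 313.0
[ 456.72928852 -255.38341702   17.        ] [ 455.29909188 -256.65480698   19.5       ]
proj blank [373.84977481 312.86910299]
```

```bash
python3 -m pendant '{"dp":[[-0.0363,0.0135,0.02],[-0.0726,0.027,0.04],[-0.109,0.0405,0.06],[-0.145,0.054,0.08],[-0.182,0.0675,0.11],[-0.218,0.081,0.14],[-0.254,0.0945,0.17],[-0.2905,0.108,0.2]],"rotation":[[0,0,0.18],[0,0,0.36],[0,0,0.54],[0,0,0.72],[0,0,0.9],[0,0,1.08],[0,0,1.26],[0,0,1.44]]}'
python3 -m pendant '{"dp":[[0,0,0],[0,0,0],[0,0,0],[0,0,0],[0,0,0],[0,0,0],[0,0,0],[0,0,0]],"rotation":[[0,0,0.18],[0,0,0.36],[0,0,0.54],[0,0,0.72],[0,0,0.9],[0,0,1.08],[0,0,1.26],[0,0,1.304]]}' 0.06
python3 -m pendant '{"dp":[[0,0,0],[0,0,0]],"rotation":[[0,0,0],[0,0,0]]}'
python3 -c "
from h import *
cap('wrist','w2');print(tool().round(3),get_obs()['joint_positions'].round(3))"
```

```text
time: 2.45
tool_pos: [457.9, -254.3, 125.8]
tcp_rot: [-3.141, -0.0, -0.148]
contact_force: [0.1, -0.2, 0.3]
grip_width: 91.8
finger_force: 0.0
time: 3.45
tool_pos: [457.8, -253.0, 126.7]
tcp_rot: [3.141, 0.001, -1.449]
contact_force: [-0.2, -0.3, 0.9]
grip_width: 59.8
finger_force: 0.0
time: 3.7
tool_pos: [457.6, -254.1, 126.7]
tcp_rot: [3.142, 0.0, -1.447]
contact_force: [1.1, -0.4, 0.2]
grip_width: 60.3
finger_force: 0.0
[[ 1.23000e-01 -9.92000e-01  0.00000e+00  4.57524e+02]
 [-9.92000e-01 -1.23000e-01  0.00000e+00 -2.54376e+02]
 [-0.00000e+00 -0.00000e+00 -1.00000e+00  1.26744e+02]
 [ 0.00000e+00  0.00000e+00  0.00000e+00  1.00000e+00]] [-0.654  0.442  1.67   0.     1.029  2.365]
```

View pics/w2.png

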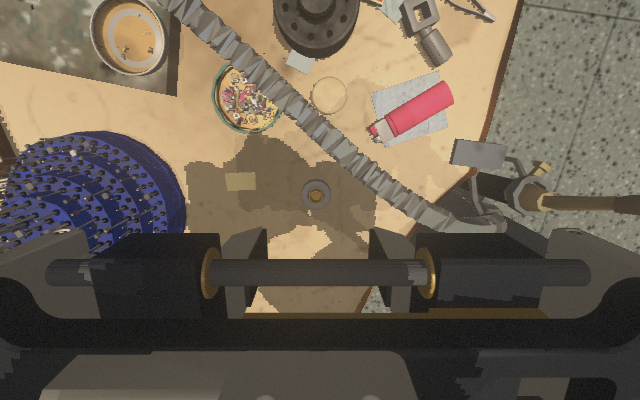

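The wrist view shows the blank's disc at about (315.5,193) with the brass tube in it. The fingers straddle it, with their inner edges at columns 267 and 370. The neck passes clear on the far side.

```bash
cat > blank.py <<'E'
from h import *
import sys
def disc(c,z=11,r=None):
    g=cv2.GaussianBlur(cv2.cvtColor(c['pixels'],cv2.COLOR_RGB2LAB),(3,3),0).astype(float)
    return g
def brass(c,box):
    x0,x1,y0,y1=box; h=cv2.cvtColor(c['pixels'],cv2.COLOR_RGB2HSV)[y0:y1,x0:x1]
    return h
E
rm blank.py
python3 - <<'E'
from h import *
c=load('w2'); im=c['pixels'][170:215,290:342]; h=cv2.cvtColor(im,cv2.COLOR_RGB2HSV)
m=(h[...,1]<60).astype(np.uint8); m=cv2.morphologyEx(m,cv2.MORPH_OPEN,np.ones((2,2)))
n,l,st,ce=cv2.connectedComponentsWithStats(m); i=1+st[1:,4].argmax()
cn=max(cv2.findContours((l==i).astype(np.uint8),0,1)[0],key=cv2.contourArea); (u,v),r=cv2.minEnclosingCircle(cn); print(st[i],u+290.5,v+170.5,r)
p=onz(c,u+290.5,v+170.5,8); print(p, onz(c,u+290.5,v+170.5-r,11),onz(c,u+290.5,v+170.5+r,0)); print(c['cx'],c['cy'], proj(c,tool()[:3,3]))
print('wax',onz(c,329,95,10),'tin',onz(c,248,98,18))
E
```

```text
[ 12  10  30  31 493] 316.875 195.28125 15.291060447692871
[ 457.66750797 -250.77097249    8.        ] [ 459.67674152 -266.77443632   11.        ] [ 455.36139641 -232.34172724    0.        ]
317.6123537112471 197.48938097735908 [317.53751761 241.80203115]
wax [ 458.58165029 -345.24818272   10.        ] tin [ 528.71910003 -333.33117803   18.        ]
```

```bash
python3 -m pendant '{"dp":[[-0.001,0,0.03],[-0.002,0,0.06],[-0.002,0,0.08],[-0.002,0,0.08],[-0.002,0,0.08]],"rotation":[[0,0,0],[0,0,0],[0,0,0],[0,0,0],[0,0,0]]}'
python3 - <<'E'
from h import *
c=cap('wrist','w3');print(tool()[:3,3].round(2))
im=c['pixels'][150:258,260:376]; h=cv2.cvtColor(im,cv2.COLOR_RGB2HSV)
m=(h[...,1]<60).astype(np.uint8); m=cv2.morphologyEx(m,cv2.MORPH_OPEN,np.ones((3,3)))
n,l,st,ce=cv2.connectedComponentsWithStats(m); print(st)
cv2.imwrite('pics/w3c.png',cv2.resize(im[...,::-1],None,fx=5,fy=5,interpolation=cv2.INTER_CUBIC))
E
```

```text
time: 4.38
tool_pos: [457.5, -253.4, 47.5]
tcp_rot: [-3.141, -0.001, -1.45]
contact_force: [0.5, 1.2, -0.3]
grip_width: 59.8
finger_force: 0.0
[ 457.64 -253.55   47.7 ]
[[   0    0  116  108 9798]
 [  54    0   62   56 1793]
 [  35   50   41   42  921]
 [   0   77    2    4    8]
 [ 114   77    2    4    8]]
```

View pics/w3c.png

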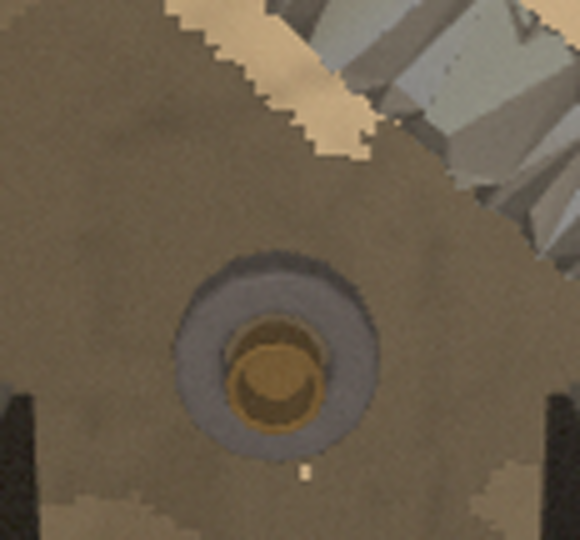

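The crop shows the disc's top face centred at (277,366), which is px (315.4,223.2). The tube rim is at (277,388), px (315.4,227.6), with both fingers clear on either side.

```bash
python3 - <<'E'
from h import *
c=load('w3')
for u,v,z in((315.4,223.2,11),(315.4,227.6,19.5)):
    p=onz(c,u,v,z); print(p,togo([p[0],p[1],5]))
E
```

```text
[ 458.76344962 -251.56538521   11.        ] [-0.0019 -0.0013  0.0427]
[ 458.69646972 -251.54398298   19.5       ] [-0.0019 -0.0012  0.0427]
```

```bash
python3 -m pendant '{"dp":[[-0.002,-0.001,0.015],[-0.002,-0.001,0.03],[-0.002,-0.001,0.0425],[-0.002,-0.001,0.0425],[-0.002,-0.001,0.0425]],"rotation":[[0,0,0],[0,0,0],[0,0,0],[0,0,0],[0,0,0]]}'
python3 -m pendant '{"dp":[[0,0,0],[0,0,0],[0,0,0],[0,0,0],[0,0,0],[0,0,0]],"rotation":[[0,0,0],[0,0,0],[0,0,0],[0,0,0],[0,0,0],[0,0,0]]}' 0.02
python3 -m pendant '{"dp":[[0,0,-0.03],[0,0,-0.06],[0,0,-0.1],[0,0,-0.1]],"rotation":[[0,0,0],[0,0,0],[0,0,0],[0,0,0]]}'
python3 - <<'E'
from h import *
c=cap('wrist','w4');print(get_obs()['tcp_rot'],togo([467.6,56.6,100]))
E
```

```text
time: 5.05
tool_pos: [457.8, -251.2, 4.2]
tcp_rot: [-3.142, 0.0, -1.45]
contact_force: [-0.2, 0.5, -0.1]
grip_width: 59.6
finger_force: 0.0
time: 5.8
tool_pos: [457.9, -251.1, 4.4]
tcp_rot: [-3.141, -0.0, -1.45]
contact_force: [0.3, -0.9, 2.5]
grip_width: 26.1
finger_force: 30.0
time: 6.3
tool_pos: [459.2, -252.1, 106.9]
tcp_rot: [-3.137, -0.004, -1.45]
contact_force: [-0.3, -0.6, -1.4]
grip_width: 26.1
finger_force: 30.0
[-3.13979666e+00 -1.61497372e-03 -1.45017124e+00] [-0.3046 -0.0464  0.0047]
```

Closing stopped at 26 mm instead of 30, so I'll look at the grasp.

```bash
python3 - <<'E'
from h import *
c=load('w4'); cv2.imwrite('pics/w4c.png',cv2.resize(c['pixels'][180:290,230:400,::-1],None,fx=4.5,fy=4.5,interpolation=cv2.INTER_CUBIC))
E
```

```text
(no output)
```

View pics/w4c.png

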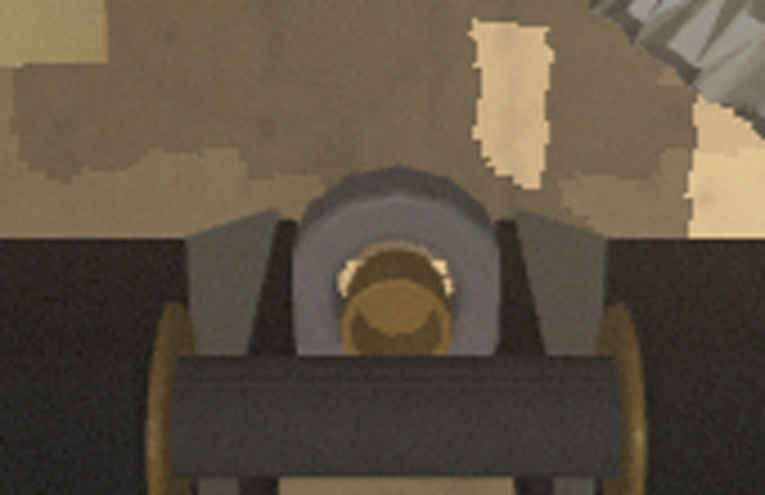

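The blank is held level and central. The pads just sink in visually, the disc spans 295–498, its front edge is at y≈198 and the tube rim's front edge is at y≈278. Next is its fore-aft offset in the hand.

```bash
python3 - <<'E'
from h import *
c=dict(load('w4')); c['pose']=c['T_tool_cam']
a=onz(c,318.1,180+198/4.5+.0,-6.7); b=onz(c,318.2,180+278/4.5,-15.2); print(a,'offset',a[0]-15,'tube',b,'off',b[0]-7)
print(c['cx'],proj(c,[0,0,0]))
# target nest, hover TCP 70, yaw kept
for z in(110,75): print(togo([467.6,56.6,z]))
E
```

```text
[14.07777664  0.34530615 -6.7       ] offset -0.9222233621635212 tube [  7.12179503   0.3983284  -15.2       ] off 0.1217950300157753
317.6123537112471 [317.42739825 242.19209924]
[-0.3046 -0.0464 -0.0053]
[-0.3047 -0.0463  0.0297]
```

```bash
python3 -m pendant '{"dp":[[-0.05,-0.008,0],[-0.1,-0.016,0],[-0.15,-0.023,0],[-0.2,-0.031,0],[-0.25,-0.039,0],[-0.305,-0.0465,0.01],[-0.305,-0.0465,0.02],[-0.305,-0.0465,0.02]],"rotation":[[0,0,0],[0,0,0],[0,0,0],[0,0,0],[0,0,0],[0,0,0],[0,0,0],[0,0,0]]}'
python3 -m pendant '{"dp":[[0,0,0],[0,0,0]],"rotation":[[0,0,0],[0,0,0]]}'
python3 - <<'E'
from h import *
c=cap('wrist','w5');o=get_obs();print(o['tool_pos'],o['tcp_rot'],o['joint_positions'][5])
print('nest expected px',proj(c,[467.6,56.6,31.5]), 'tab',proj(c,[445.5,-31.6,61.5]))
cv2.imwrite('pics/w5c.png',cv2.resize(c['pixels'][60:270,210:430,::-1],None,fx=2.85,fy=2.85,interpolation=cv2.INTER_CUBIC))
E
```

```text
time: 7.35
tool_pos: [466.0, 57.2, 82.6]
tcp_rot: [3.138, 0.0, -1.449]
contact_force: [-0.7, -0.5, -1.5]
grip_width: 25.8
finger_force: 30.0
time: 7.6
tool_pos: [467.5, 56.2, 84.4]
tcp_rot: [-3.141, -0.0, -1.452]
contact_force: [0.3, -0.3, -1.3]
grip_width: 26.0
finger_force: 30.0
[467.48524891  56.30856803  84.43680062] [-3.14106408e+00 -4.36749476e-05 -1.45205599e+00] 2.979684459240139
nest expected px [317.24147053 214.06932264] tab [372.11053467  94.6842319 ]
```

View pics/w5c.png

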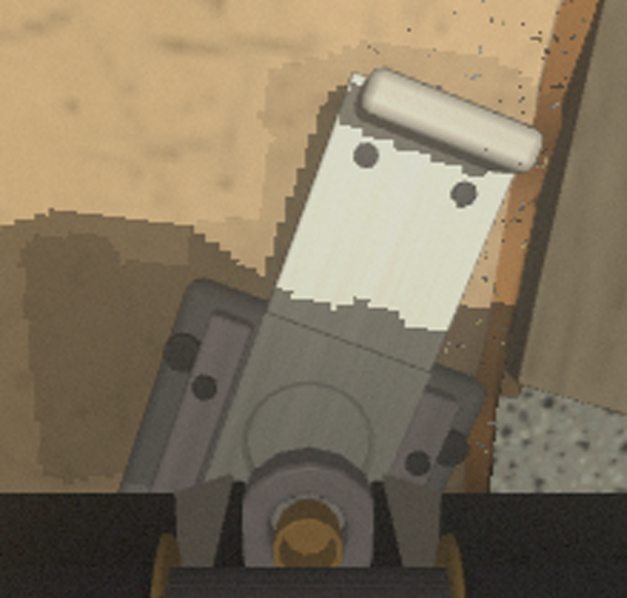

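The blank is held over the slide. The nest circle spans x 245–373 with its far edge at y≈382, so its centre column is px 318.4. The tab's front edge is in the upper right.

```bash
python3 - <<'E'
from h import *
c=load('w5'); T=c['pose']@np.linalg.inv(c['T_tool_cam'])
g=lambda x,y,z:onz(c,210+x/2.85,60+y/2.85,z)
toT=lambda p:(np.linalg.inv(T)@np.r_[p,1])[:3]
L,Rr,F=g(245,440,32.5),g(373,440,32.5),g(309,382,32.5)
print('L R F tool',toT(L),toT(Rr),toT(F),'L-R',np.linalg.norm(L-Rr))
# chord fit: circle through L,R,F in tool plane
(A,B,C)=[toT(p)[:2] for p in(L,Rr,F)]
M=2*np.array([B-A,C-A]);b=np.array([B@B-A@A,C@C-A@A]);ctr=np.linalg.solve(M,b);print('nest in tool',ctr,'r',np.linalg.norm(A-ctr))
print('world',(T@np.r_[ctr,0,1])[:3]); print('tab front edge',g(378,70,61),g(540,135,61), 'tool z now',T[2,3])
E
```

```text
L R F tool [ -0.37969456 -16.45211392  51.90031241] [-0.30383704 18.00748888 51.88615208] [15.81599182  0.72766257 51.89430231] L-R 34.459689201187295
nest in tool [-1.44933339  0.78012562] r 17.26540491098229
world [466.55544919  57.50641803  84.39315481]
tab front edge [463.61550485 -35.10895569  61.        ] [427.86214205 -26.52166718  61.        ] tool z now 84.39356963517727
```

```bash
python3 -m pendant '{"dp":[[-0.001,0.0004,0.015],[-0.001,0.0004,0.03],[-0.001,0.0004,0.042],[-0.001,0.0004,0.0455],[-0.001,0.0004,0.0475],[-0.001,0.0004,0.0485],[-0.001,0.0004,0.0485]],"rotation":[[0,0,0],[0,0,0],[0,0,0],[0,0,0],[0,0,0],[0,0,0],[0,0,0]]}'
python3 -m pendant '{"dp":[[0,0,0.0005],[0,0,0.001],[0,0,0.001]],"rotation":[[0,0,0],[0,0,0],[0,0,0]]}'
```

```text
time: 8.52
tool_pos: [466.9, 58.3, 36.0]
tcp_rot: [-3.141, -0.0, -1.45]
contact_force: [0.2, -0.3, -0.1]
grip_width: 26.1
finger_force: 30.0
time: 8.9
tool_pos: [466.7, 58.3, 34.7]
tcp_rot: [-3.142, 0.0, -1.45]
contact_force: [-0.2, 0.1, -0.4]
grip_width: 25.9
finger_force: 30.0
```

```bash
python3 -m pendant '{"dp":[[0,0,0],[0,0,0],[0,0,0]],"rotation":[[0,0,0],[0,0,0],[0,0,0]]}' 0.045
python3 -m pendant '{"dp":[[0,0,-0.02],[0,0,-0.05],[0,0,-0.05],[0,0,-0.05]],"rotation":[[0,0,0],[0,0,0],[0,0,0],[0,0,0]]}'
python3 - <<'E'
from h import *
c=cap('wrist','w6');o=get_obs();print(o['tool_pos'],o['tcp_rot'])
cv2.imwrite('pics/w6c.png',cv2.resize(c['pixels'][60:270,210:430,::-1],None,fx=2.85,fy=2.85,interpolation=cv2.INTER_CUBIC))
E
```

```text
time: 9.28
tool_pos: [466.8, 58.3, 34.8]
tcp_rot: [-3.141, 0.0, -1.45]
contact_force: [-0.4, 0.6, 0.5]
grip_width: 44.3
finger_force: 0.0
time: 9.78
tool_pos: [466.3, 58.3, 84.3]
tcp_rot: [3.141, 0.0, -1.45]
contact_force: [0.3, -0.4, -0.0]
grip_width: 44.9
finger_force: 0.0
[466.11568814  58.26545063  83.98728747] [ 3.14025727e+00  3.22966783e-04 -1.45025856e+00]
```

View pics/w6c.png

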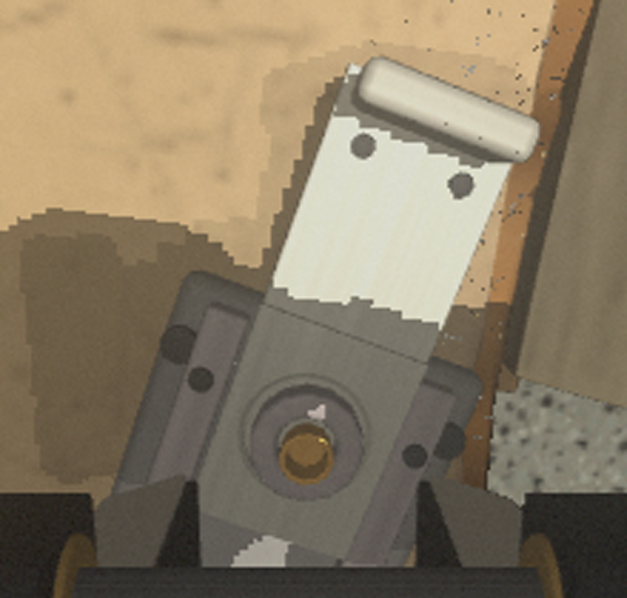

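The blank lies flat in the nest with an even gap all round and the tube upright. Next is the approach to the tab front.

```bash
python3 - <<'E'
from h import *
print(togo([432.8,-57.4,84]),togo([432.8,-57.4,46]))
print('push dir in tool',tool()[:3,:3].T@[.235,.972,0])
E
```

```text
[0.1108 0.047  0.    ] [0.1108 0.0469 0.038 ]
push dir in tool [-9.36689400e-01 -3.50174157e-01 -1.65098705e-04]
```

```bash
python3 -m pendant '{"dp":[[0.04,0.017,0],[0.08,0.034,0],[0.111,0.047,0],[0.111,0.047,0],[0.111,0.047,0.02],[0.111,0.047,0.038],[0.111,0.047,0.038],[0.111,0.047,0.038]],"rotation":[[0,0,0],[0,0,0],[0,0,0],[0,0,0],[0,0,0],[0,0,0],[0,0,0],[0,0,0]]}' 0
python3 -m pendant '{"dp":[[-0.005,-0.002,0],[-0.01,-0.0035,0],[-0.019,-0.007,0],[-0.028,-0.0105,0],[-0.0375,-0.014,0],[-0.047,-0.0175,0],[-0.056,-0.021,0],[-0.056,-0.021,0]],"rotation":[[0,0,0],[0,0,0],[0,0,0],[0,0,0],[0,0,0],[0,0,0],[0,0,0],[0,0,0]]}'
python3 -c "from h import *; print(togo([432.8,-57.4,46]))"
```

```text
time: 10.82
tool_pos: [433.6, -57.1, 46.8]
tcp_rot: [3.142, 0.0, -1.45]
contact_force: [-0.1, -0.3, 0.4]
grip_width: 0.3
finger_force: 0.0
time: 11.82
tool_pos: [447.5, 1.4, 46.6]
tcp_rot: [3.141, 0.0, -1.449]
contact_force: [0.0, -0.3, -0.3]
grip_width: 0.6
finger_force: 0.0
[0.0566 0.0218 0.0006]
```

```bash
python3 -m pendant '{"dp":[[-0.0075,-0.0028,0],[-0.015,-0.0056,0],[-0.0225,-0.0084,0],[-0.028,-0.0105,0],[-0.031,-0.0115,0]],"rotation":[[0,0,0],[0,0,0],[0,0,0],[0,0,0],[0,0,0]]}'
python3 -m pendant '{"dp":[[-0.0015,-0.0006,0],[-0.003,-0.0011,0],[-0.0045,-0.0017,0]],"rotation":[[0,0,0],[0,0,0],[0,0,0]]}'
```

```text
time: 12.45
tool_pos: [455.2, 33.1, 46.7]
tcp_rot: [3.141, 0.0, -1.45]
contact_force: [0.3, -1.9, -0.2]
grip_width: 0.2
finger_force: 0.8
time: 12.82
tool_pos: [456.3, 37.4, 46.7]
tcp_rot: [3.141, 0.0, -1.45]
contact_force: [-0.6, -1.9, -1.1]
grip_width: 0.3
finger_force: 0.8
```

```bash
for i in 1 2; do python3 -m pendant '{"dp":[[-0.001,-0.0004,0],[-0.002,-0.0007,0]],"rotation":[[0,0,0],[0,0,0]]}' | grep -E "tool_pos|contact"; done
```

```text
tool_pos: [456.6, 38.9, 46.6]
contact_force: [-1.8, -7.7, -1.9]
tool_pos: [456.7, 39.5, 46.6]
contact_force: [-4.4, -18.6, 0.3]
```

The slide is at its end stop, with 18.6 N of reaction. I'll back off, then check lamp clearance before going over the cap.

```bash
python3 -m pendant '{"dp":[[0.02,0.0075,0],[0.04,0.015,0],[0.04,0.015,-0.06],[0.04,0.015,-0.12],[0.04,0.015,-0.17],[0.04,0.015,-0.2],[0.04,0.015,-0.2]],"rotation":[[0,0,-0.15],[0,0,-0.3],[0,0,-0.45],[0,0,-0.6],[0,0,-0.6],[0,0,-0.6],[0,0,-0.6]]}' 
python3 - <<'E'
from h import *
t=load('top0');s=load('scene0')
def tri(p,q):
    o,d=ray(t,*p);o2,d2=ray(s,*q); A=np.c_[d,-d2]; k=np.linalg.lstsq(A,o2-o,rcond=None)[0]; return (o+d*k[0]).round(),(o2+d2*k[1]).round()
print('shade top',tri((232,100),(345,132)))
print('shade rim lowest/near',[onz(t,238,155,z).round() for z in(250,350)], 'scene rim left,bottom',[ (onz(s,315,163,z).round(),onz(s,345,176,z).round()) for z in (250,350)])
c=cap('wrist','w7');o=get_obs();print(o['tool_pos'],o['tcp_rot'],o['joint_positions'].round(2))
print('cap exp',proj(c,[488,141,182]))
h=cv2.cvtColor(c['pixels'],cv2.COLOR_RGB2GRAY);m=(h<70).astype(np.uint8)
n,l,st,ce=cv2.connectedComponentsWithStats(m)
for i in range(1,n):
    if st[i,4]>300: print(st[i],ce[i].round(1))
E
```

```text
time: 14.2
tool_pos: [448.5, 0.0, 249.1]
tcp_rot: [-3.137, -0.004, -0.85]
contact_force: [0.2, -0.7, -0.5]
grip_width: 0.2
finger_force: 0.0
shade top (array([761., 209., 210.]), array([761., 209., 210.]))
shade rim lowest/near [array([609., 181., 250.]), array([577., 161., 350.])] scene rim left,bottom [(array([526.,  46., 250.]), array([551., -46., 250.])), (array([426., -93., 350.]), array([ 445., -166.,  350.]))]
[4.47561644e+02 1.28741049e-01 2.47324591e+02] [-3.13968278e+00 -1.56821095e-03 -8.50138735e-01] [-0.17  0.18  1.69  0.    1.27  2.25]
cap exp [180.14715895 293.33993469]
[  12    0  185  209 4159] [132.  112.9]
[140   0  42  32 712] [162.1  13.6]
[ 176    0   81   47 1515] [214.6  21.5]
[  41   19  111  113 2494] [100.3  91.2]
[540  82  45  33 519] [558.3 101.5]
[432 107  60  14 354] [466.6 113.8]
[462 121  70  20 446] [501.6 132.7]
[ 54 137  36  77 971] [ 70.9 180.8]
[    0   157   640   243 70202] [339.4 309.2]
```

The lamp stands at x≈760, so it's clear. I'll hover with the cap in the wrist view to measure it.

```bash
python3 -c "from h import *; print(togo([448,186,247]))"
```

```text
[-0.1394 -0.123   0.0003]
```

```bash
python3 -m pendant '{"dp":[[-0.035,-0.03,0],[-0.07,-0.06,0],[-0.105,-0.09,0],[-0.14,-0.123,0],[-0.14,-0.123,0],[-0.14,-0.123,0]],"rotation":[[0,0,0],[0,0,0],[0,0,0],[0,0,0],[0,0,0],[0,0,0]]}' 
python3 - <<'E'
from h import *
c=cap('wrist','w7');o=get_obs();print(o['tool_pos'],o['tcp_rot'],o['joint_positions'].round(2))
e=proj(c,[488,141,178]);print('cap exp',e, c['pixels'][int(e[1]),int(e[0])])
g=cv2.cvtColor(c['pixels'],cv2.COLOR_RGB2GRAY);x0,y0=int(e[0])-60,max(0,int(e[1])-60)
r=g[y0:y0+120,x0:x0+120]
for P in (18,25): print('hough',P,(cv2.HoughCircles(cv2.medianBlur(r,3),cv2.HOUGH_GRADIENT,1,10,param1=60,param2=P,minRadius=15,maxRadius=40)))
print(x0,y0); print(g[int(e[1]),x0:x0+120:3]); print(g[y0:y0+120:3,int(e[0])])
E
```

```text
time: 15.0
tool_pos: [446.6, 185.9, 245.5]
tcp_rot: [3.139, 0.001, -0.85]
contact_force: [-0.7, -0.6, -0.2]
grip_width: 0.7
finger_force: 0.0
[446.86317169 185.49540243 245.77559939] [ 3.13981970e+00  6.93513806e-04 -8.50724127e-01] [ 0.24  0.25  1.6  -0.    1.29  2.66]
cap exp [315.74868483 131.37915282] [68 63 59]
hough 18 [[[60.5 60.5 27.1]
  [49.5 65.5 39.4]
  [65.5 50.5 37.2]
  [33.5 68.5 33.8]
  [92.5 35.5 33.8]
  [96.5 25.5 23.5]]]
hough 25 [[[60.5 60.5 27.1]
  [90.5 31.5 29.4]]]
255 71
[ 93 106 108 103  98 128 126  72 119  97 105 108  53  56  59  63  63  66
  64  63  64  65  67  66  71  98 100  62  66  63 115 111 105 189 126 163
 166 151 128 173]
[186 186 185 188 155 176  96 213 208 213 194  88  66  69  82  96  70  70
  74  68  64  66  62  62  61  57  60  53  51  52 179 156 136  95  95 101
 172 171 171 182]
```

The Hough circle at (315.5,131.5), r 27, matches the predicted cap position, so the cap is at (488,141).

```bash
python3 -c "from h import *; print(togo([488,141,190]))"
```

```text
[ 0.0606 -0.0017  0.0557]
```

```bash
python3 -m pendant '{"dp":[[0.03,-0.0009,0],[0.0606,-0.0017,0],[0.0606,-0.0017,0.02],[0.0606,-0.0017,0.04],[0.0606,-0.0017,0.0555],[0.0606,-0.0017,0.0555],[0.0606,-0.0017,0.0555],[0.0606,-0.0017,0.0555]],"rotation":[[0,0,0],[0,0,0],[0,0,0],[0,0,0],[0,0,0],[0,0,0],[0,0,0],[0,0,0]]}' 
for i in 1 2 3 4 5 6; do python3 -m pendant '{"dp":[[0,0,0],[0,0,0]],"rotation":[[0,0,0],[0,0,0]]}'|grep -E "pos|contact"; done
```

```text
time: 16.05
tool_pos: [488.9, 141.7, 192.0]
tcp_rot: [-3.14, -0.001, -0.851]
contact_force: [-0.3, -1.5, -0.9]
grip_width: 0.5
finger_force: 0.0
tool_pos: [488.6, 142.0, 191.5]
contact_force: [0.2, 0.4, 0.3]
tool_pos: [488.5, 142.0, 191.2]
contact_force: [0.6, -0.4, -0.5]
tool_pos: [488.5, 141.9, 191.2]
contact_force: [0.8, 0.4, 0.4]
tool_pos: [488.5, 141.9, 191.2]
contact_force: [-1.4, 0.1, -0.7]
tool_pos: [488.5, 141.9, 191.2]
contact_force: [0.9, -0.5, 1.1]
tool_pos: [488.5, 141.9, 191.2]
contact_force: [-0.4, 0.4, -0.2]
```

```bash
python3 -m pendant '{"dp":[[0,0,0.004],[0,0,0.008],[0,0,0.01],[0,0,0.012],[0,0,0.014],[0,0,0.014]],"rotation":[[0,0,0],[0,0,0],[0,0,0],[0,0,0],[0,0,0],[0,0,0]]}' |grep -E "pos|contact"
for i in 1 2; do python3 -m pendant '{"dp":[[0,0,0.0005],[0,0,0.001]],"rotation":[[0,0,0],[0,0,0]]}'|grep -E "pos|contact"; done
```

```text
tool_pos: [488.4, 141.9, 177.2]
contact_force: [-1.8, -0.6, 2.8]
tool_pos: [488.4, 141.9, 176.3]
contact_force: [-2.0, -0.6, 3.1]
tool_pos: [488.4, 141.9, 175.4]
contact_force: [-4.3, -0.1, 6.9]
```

A sideways force in x shows up, so I'll check it with a few held readings before going on.

```bash
for i in 1 2 3; do python3 -m pendant '{"dp":[[0,0,0]],"rotation":[[0,0,0]]}'|grep -E "pos|contact"; python3 -c "
from plant import get_obs;o=get_obs();print(o['moment'].round(3),o['contact_force'].round(2),o['tcp_rot'].round(4))"; done
```

```text
tool_pos: [488.4, 141.9, 175.4]
contact_force: [-3.4, -0.2, 5.0]
[-0.068  0.698 -0.026] [-3.37 -0.24  4.96] [-3.1416e+00  1.0000e-04 -8.5030e-01]
tool_pos: [488.4, 141.9, 175.4]
contact_force: [-2.6, -0.0, 5.9]
[-0.083  0.751  0.017] [-2.58 -0.04  5.88] [-3.1415 -0.     -0.8502]
tool_pos: [488.4, 141.9, 175.4]
contact_force: [-2.6, -1.0, 4.8]
[-0.004  0.739  0.005] [-2.57 -1.02  4.82] [ 3.1416e+00  1.0000e-04 -8.5020e-01]
```

```bash
for i in 1 2; do python3 -m pendant '{"dp":[[-0.0003,0.0004,0],[-0.0003,0.0004,0]],"rotation":[[0,0,0],[0,0,0]]}'|grep -E "pos|contact"; python3 -m pendant '{"dp":[[0,0,0]],"rotation":[[0,0,0]]}'|grep contact;done
```

```text
tool_pos: [488.4, 141.9, 175.5]
contact_force: [-0.8, -0.2, 5.2]
contact_force: [-0.5, -0.0, 5.8]
tool_pos: [488.2, 141.9, 175.4]
contact_force: [1.9, -0.5, 4.8]
contact_force: [2.5, 0.4, 5.1]
```

```bash
python3 -m pendant '{"dp":[[0.0002,-0.0002,0.0005],[0.0002,-0.0002,0.001]],"rotation":[[0,0,0],[0,0,0]]}'|grep -E "pos|contact"
for i in 1 2 3; do python3 -m pendant '{"dp":[[0,0,0.0005],[0,0,0.0005]],"rotation":[[0,0,0],[0,0,0]]}'|grep -E "pos|contact"; done
```

```text
tool_pos: [488.2, 141.9, 174.7]
contact_force: [2.0, -1.0, 7.2]
tool_pos: [488.2, 141.9, 174.2]
contact_force: [1.2, 0.9, 6.4]
tool_pos: [488.2, 141.9, 173.7]
contact_force: [2.2, 0.5, 6.8]
tool_pos: [488.2, 141.9, 173.2]
contact_force: [1.5, 1.1, 7.5]
```

```bash
for i in 1 2 3; do python3 -m pendant '{"dp":[[0,0,0.0004],[0,0,0.0004]],"rotation":[[0,0,0],[0,0,0]]}'|grep -E "pos|contact"; done
```

```text
tool_pos: [488.2, 141.9, 172.8]
contact_force: [1.5, -0.2, 7.4]
tool_pos: [488.2, 141.9, 172.4]
contact_force: [1.8, -0.3, 6.8]
tool_pos: [488.2, 141.9, 172.1]
contact_force: [0.9, 0.4, 6.5]
```

```bash
for i in 1 2 3; do python3 -m pendant '{"dp":[[0,0,0.0004],[0,0,0.0004]],"rotation":[[0,0,0],[0,0,0]]}'|grep -E "pos|contact"; done
```

```text
tool_pos: [488.2, 141.9, 171.7]
contact_force: [1.7, -0.1, 7.2]
tool_pos: [488.2, 141.9, 171.3]
contact_force: [1.4, 1.0, 6.2]
tool_pos: [488.2, 141.9, 171.1]
contact_force: [1.3, -1.3, 8.3]
```

```bash
for i in 1 2 3; do python3 -m pendant '{"dp":[[0,0,0]],"rotation":[[0,0,0]]}'|grep -E "pos|contact"; done; for i in 1 2; do python3 -m pendant '{"dp":[[0,0,0.0002],[0,0,0.0002]],"rotation":[[0,0,0],[0,0,0]]}'|grep -E "time|pos|contact"; done
```

```text
tool_pos: [488.3, 141.9, 171.1]
contact_force: [1.0, -0.5, 9.2]
tool_pos: [488.2, 141.9, 171.1]
contact_force: [0.5, -0.6, 8.4]
tool_pos: [488.2, 141.9, 171.1]
contact_force: [0.7, -1.5, 8.7]
time: 23.05
tool_pos: [488.3, 141.9, 171.1]
contact_force: [1.1, -0.0, 10.4]
time: 23.3
tool_pos: [488.2, 141.9, 171.1]
contact_force: [-0.6, -1.4, 11.5]
```

```bash
for i in 1 2 3 4 5 6; do python3 -m pendant '{"dp":[[0,0,0]],"rotation":[[0,0,0]]}'|grep -E "contact"; done
```

```text
contact_force: [-0.4, -0.4, 11.8]
contact_force: [-0.1, 0.6, 12.5]
contact_force: [0.5, -1.0, 11.2]
contact_force: [0.1, -1.1, 11.7]
contact_force: [0.1, -0.3, 12.5]
contact_force: [-0.3, -0.2, 11.7]
```

```bash
python3 -m pendant '{"dp":[[0,0,0.0001],[0,0,0.00016]],"rotation":[[0,0,0],[0,0,0]]}'|grep -E "contact"; for i in 1 2 3 4 5 6 7 8; do python3 -m pendant '{"dp":[[0,0,0]],"rotation":[[0,0,0]]}'|grep -E "contact"; done
```

```text
contact_force: [-0.1, 0.4, 12.8]
contact_force: [-0.9, -0.1, 13.4]
contact_force: [-0.8, -1.3, 12.4]
contact_force: [-0.8, -0.4, 12.6]
contact_force: [-0.8, -1.1, 13.4]
contact_force: [-0.3, -0.5, 13.8]
contact_force: [-0.7, 0.3, 13.6]
contact_force: [-0.7, 0.2, 13.2]
contact_force: [0.6, 0.5, 13.3]
```

The held mean is 13.2 N on the stop, inside the 12.5–14 N window. I'll release now and check the zero.

```bash
python3 -m pendant '{"dp":[[0,0,-0.004],[0,0,-0.009],[0,0,-0.016],[0,0,-0.04],[0,0,-0.075],[0,0,-0.075],[0,0,-0.075]],"rotation":[[0,0,0],[0,0,0],[0,0,0],[0,0,0],[0,0,0],[0,0,0],[0,0,0]]}'
for i in 1 2 3 4 5; do python3 -m pendant '{"dp":[[0,0,0]],"rotation":[[0,0,0]]}'|grep -E "contact"; done
python3 -c "from h import *; print(togo([448,186,247]))"
```

```text
time: 26.18
tool_pos: [486.8, 141.7, 243.8]
tcp_rot: [3.14, 0.001, -0.85]
contact_force: [-0.3, 0.3, -0.0]
grip_width: 0.7
finger_force: 0.0
contact_force: [-0.4, 0.5, -0.2]
contact_force: [-0.3, 0.3, -0.2]
contact_force: [-0.0, -0.8, 0.4]
contact_force: [0.3, 0.1, -0.4]
contact_force: [-0.1, 0.1, 0.2]
[-0.0595  0.0007 -0.0023]
```

```bash
python3 -m pendant '{"dp":[[-0.03,0,0],[-0.06,0,0],[-0.06,0,0],[-0.06,0,0]],"rotation":[[0,0,0],[0,0,0],[0,0,0],[0,0,0]]}' | grep time
python3 - <<'E'
from h import *
c=cap('wrist');t=cap('top');t0=load('top0')
for z in(178,167):
    e=proj(c,[488,141,z]);print('exp',z,e)
x0,y0=int(e[0])-60,max(0,int(e[1])-60); r=cv2.cvtColor(c['pixels'],cv2.COLOR_RGB2GRAY)[y0:y0+120,x0:x0+120]
print(cv2.HoughCircles(cv2.medianBlur(r,3),cv2.HOUGH_GRADIENT,1,10,param1=60,param2=25,minRadius=15,maxRadius=40)+np.array([x0,y0,0]))
# tab now, change vs initial at bystanders
d=np.abs(t['pixels'].astype(int)-t0['pixels']).max(2)
for n,(x,y) in dict(bottle=(197,226),tin=(433,208),wax=(439,233),oldtab=(325,237),oldblank=(405,233)).items(): print(n,d[y-8:y+8,x-8:x+8].mean().round(1))
p=proj(t,[466.4,52.2,61.5]);print('tab exp px',p); u,v=p.round().astype(int); print(cv2.cvtColor(t['pixels'],cv2.COLOR_RGB2GRAY)[v-2,u-14:u+12],d[v-2,u-14:u+12])
E
```

```text
time: 27.3
exp 178 [318.54979708 132.66600832]
exp 167 [318.50746786 131.92568921]
[[[319.5        132.5         28.20000076]
  [347.5         98.5         27.10000038]]]
bottle 48.7
tin 8.6
wax 9.2
oldtab 63.8
oldblank 38.4
tab exp px [297.12780377 227.90338793]
[245 247 247 247 246 247 247 247 247 248 252 147 249 251 254  75 155 186
 201 197 202 199 197 206 142 171] [ 49  58  44   4   4   4   5  44  20   7  10 111  10  10  16 175  95  65
  46  31  49  51  54  43 103  97]
```

The cap is back up and the tab edge is where a fully home slide puts it. The arm hides the bottle, so I'll move clear and recheck.

```bash
python3 -m pendant '{"dp":[[0,0,-0.06],[0.05,0.03,-0.08],[0.1,0.06,-0.08],[0.14,0.09,-0.08],[0.18,0.12,-0.08],[0.2,0.14,-0.08],[0.2,0.14,-0.08],[0.2,0.14,-0.08]],"rotation":[[0,0,0],[0,0,0],[0,0,0],[0,0,0],[0,0,0],[0,0,0],[0,0,0],[0,0,0]]}' | grep -E "time|pos"
python3 - <<'E'
from h import *
t=cap('top');t0=load('top0')
d=np.abs(t['pixels'].astype(int)-t0['pixels']).max(2)
for n,(x,y) in dict(bottle=(197,226),tin=(433,208),wax=(439,233)).items(): print(n,d[y-8:y+8,x-8:x+8].mean().round(1))
p=cv2.phaseCorrelate(cv2.cvtColor(t0['pixels'],cv2.COLOR_RGB2GRAY)[205:245,180:215].astype(float),cv2.cvtColor(t['pixels'],cv2.COLOR_RGB2GRAY)[205:245,180:215].astype(float));print(p)
E
```

```text
time: 28.4
tool_pos: [475.0, -55.7, 324.7]
bottle 5.9
tin 3.7
wax 3.3
((0.028101710629847787, -0.0011041091906989209), 1.0001703472368497)
```

Nothing around the press has moved, so I'm handing in.

```bash
python3 -c "
from plant import workorder;print(workorder.close_job())"
```

```text
the job is handed in; nothing more can be done
None
```

The blank is in its nest under the press with the slide fully home, the plunger was held on the stop ring at about 13.2 N and has risen again, the bottle, tin and wax disc are undisturbed, and the job was handed in at 28 s.

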